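Rack the sanding drums in reverse order

TASK

Move the four sanding drums from the pale loading board to the posts of the dark storage rack in reverse order: the drum nearest the robot goes on the post farthest from it, the next nearest on the next farthest, and so on. Keep the drums upright, leave each one sitting fully down over its own post, and do not disturb the other tools and materials on the bench.

Things in the scene. Friction and masses are not known exactly. Their poses are not given: they have to be found in the camera images.
- drum_slim: sanding drum, the thinnest and tallest of four: a loose upright tube with a reddish-brown abrasive outside, outer diameter 36 mm, height 80 mm, through bore 27 mm, 70 to 270 g. Origin: centre of its underside; z up along its axis; round, so its yaw does not matter.
- drum_medium: sanding drum, the second thinnest of four: a loose upright tube with a reddish-brown abrasive outside, outer diameter 43 mm, height 70 mm, through bore 27 mm, 70 to 270 g. Origin: centre of its underside; z up along its axis; round, so its yaw does not matter.
- drum_wide: sanding drum, the second thickest of four: a loose upright tube with a reddish-brown abrasive outside, outer diameter 50 mm, height 60 mm, through bore 27 mm, 70 to 270 g. Origin: centre of its underside; z up along its axis; round, so its yaw does not matter.
- drum_broad: sanding drum, the thickest and shortest of four: a loose upright tube with a reddish-brown abrasive outside, outer diameter 58 mm, height 50 mm, through bore 27 mm, 70 to 270 g. Origin: centre of its underside; z up along its axis; round, so its yaw does not matter.
- stand_slim: the stand on which drum_slim begins: fixed grey square pad, 56 x 56 mm, 6 mm thick, on the loading board, with a steel post 10 mm in diameter that rises 30 mm above the pad. All four stands look alike; the drum's underside rests on the pad, 6 mm above this origin. Origin: centre of the pad's underside, 18 mm above the table.
- stand_medium: the stand on which drum_medium begins: fixed grey square pad, 56 x 56 mm, 6 mm thick, on the loading board, with a steel post 10 mm in diameter that rises 30 mm above the pad. All four stands look alike; the drum's underside rests on the pad, 6 mm above this origin. Origin: centre of the pad's underside, 18 mm above the table.
- stand_wide: the stand on which drum_wide begins: fixed grey square pad, 56 x 56 mm, 6 mm thick, on the loading board, with a steel post 10 mm in diameter that rises 30 mm above the pad. All four stands look alike; the drum's underside rests on the pad, 6 mm above this origin. Origin: centre of the pad's underside, 18 mm above the table.
- stand_broad: the stand on which drum_broad begins: fixed grey square pad, 56 x 56 mm, 6 mm thick, on the loading board, with a steel post 10 mm in diameter that rises 30 mm above the pad. All four stands look alike; the drum's underside rests on the pad, 6 mm above this origin. Origin: centre of the pad's underside, 18 mm above the table.
- board: loading board: fixed flat pale wooden board, 330 x 80 x 18 mm, carrying the four stands in a row along its long axis, about 78 mm apart (about -117, -39, 39 and 117 mm from its centre, in any order). Origin: centre of its underside, on the table; x along the row, pointing away from the robot; z up.
- rack: storage rack: fixed dark wooden bar, 330 x 80 mm, deck 30 mm above the table, with a paler cheek at each end (14 mm thick, top 50 mm above the table; 358 mm long in all) and four empty steel posts 10 mm in diameter that rise 30 mm above the deck, at x = -117, -39, 39 and 117 mm, y = 0. A drum drops over a post until its underside rests on the deck (play about 8 mm each way). Origin: centre of its underside, on the table; x along the row, pointing away from the robot; z up.
- wax_tin: bystander: round jar of wax, 60 mm diameter, 55 mm high, standing between board and rack. Origin: centre of its underside.
- offcut: bystander: pale wooden offcut, 140 x 50 x 30 mm, lying between board and rack. Origin: centre of its underside.
- gouge: bystander: slender hand tool with a wooden handle, about 220 mm long, lying to the robot's right. Origin: on its underside, near its middle.
- jigsaw: bystander: red and black electric jigsaw, 210 x 70 mm, 123 mm high, standing on its steel sole to the robot's left. Origin: centre of its underside.
Things that resemble listed ones, but are neither listed nor needed, are in the scene too. Leave any purple look-alike of the drum_medium alone.

How it is judged (in metres and radians):
At the end, for the whole second after the job is handed in: Each drum is down over the rack post that mirrors its starting place (nearest to farthest, second to third, third to second, farthest to nearest): within 13 mm of the post's centre along and across the rack, underside within 4 mm of the deck, upright within 0.08 rad, at rest (((x of stand_slim in the frame of board between -0.147 and -0.087 m and x of drum_slim in the frame of rack between 0.104 and 0.13 m) or (x of stand_slim in the frame of board between -0.069 and -0.009 m and x of drum_slim in the frame of rack between 0.026 and 0.052 m) or (x of stand_slim in the frame of board between 0.009 and 0.069 m and x of drum_slim in the frame of rack between -0.052 and -0.026 m) or (x of stand_slim in the frame of board between 0.087 and 0.147 m and x of drum_slim in the frame of rack between -0.13 and -0.104 m)) and y of drum_slim in the frame of rack between -0.013 and 0.013 m and z of drum_slim in the frame of rack between 0.026 and 0.034 m and angle between each of drum_slim, drum_medium, drum_wide, drum_broad's own z axis and vertical below 0.08 rad and linear speed of each of drum_slim, drum_medium, drum_wide, drum_broad below 0.02 m/s and angular speed of each of drum_slim, drum_medium, drum_wide, drum_broad below 0.2 rad/s and ((x of stand_medium in the frame of board between -0.147 and -0.087 m and x of drum_medium in the frame of rack between 0.104 and 0.13 m) or (x of stand_medium in the frame of board between -0.069 and -0.009 m and x of drum_medium in the frame of rack between 0.026 and 0.052 m) or (x of stand_medium in the frame of board between 0.009 and 0.069 m and x of drum_medium in the frame of rack between -0.052 and -0.026 m) or (x of stand_medium in the frame of board between 0.087 and 0.147 m and x of drum_medium in the frame of rack between -0.13 and -0.104 m)) and y of drum_medium in the frame of rack between -0.013 and 0.013 m and z of drum_medium in the frame of rack between 0.026 and 0.034 m and ((x of stand_wide in the frame of board between -0.147 and -0.087 m and x of drum_wide in the frame of rack between 0.104 and 0.13 m) or (x of stand_wide in the frame of board between -0.069 and -0.009 m and x of drum_wide in the frame of rack between 0.026 and 0.052 m) or (x of stand_wide in the frame of board between 0.009 and 0.069 m and x of drum_wide in the frame of rack between -0.052 and -0.026 m) or (x of stand_wide in the frame of board between 0.087 and 0.147 m and x of drum_wide in the frame of rack between -0.13 and -0.104 m)) and y of drum_wide in the frame of rack between -0.013 and 0.013 m and z of drum_wide in the frame of rack between 0.026 and 0.034 m and ((x of stand_broad in the frame of board between -0.147 and -0.087 m and x of drum_broad in the frame of rack between 0.104 and 0.13 m) or (x of stand_broad in the frame of board between -0.069 and -0.009 m and x of drum_broad in the frame of rack between 0.026 and 0.052 m) or (x of stand_broad in the frame of board between 0.009 and 0.069 m and x of drum_broad in the frame of rack between -0.052 and -0.026 m) or (x of stand_broad in the frame of board between 0.087 and 0.147 m and x of drum_broad in the frame of rack between -0.13 and -0.104 m)) and y of drum_broad in the frame of rack between -0.013 and 0.013 m and z of drum_broad in the frame of rack between 0.026 and 0.034 m); the robot touches nothing.
It fails at once if a drum is tipped over (more than 0.6 rad) (angle between any of drum_slim, drum_medium, drum_wide, drum_broad's own z axis and vertical above 0.6 rad).
It fails at once if the wax jar, wood offcut, gouge or jigsaw is pushed more than 30 mm (distance of any of wax_tin, offcut, gouge, jigsaw from where it was at the start of the episode above 0.03 m).
It also fails if it takes over 122 s, if anything falls off the work surface, if the arm or the gripper's body presses on something with over 40 N, if the wrist force passes 120 N, or if a joint passes its speed limit or range.

ROBOT

A 6-joint arm with a two-finger parallel gripper is mounted at the origin on the work surface. World frame = base frame: x ahead of the robot, y to its left, z up, the work surface at z = 0. Lengths are in m, angles in degrees, forces in N, time in s.
With the tool pointing down it reaches from about 0.4 to 0.825 m from the base axis. Payload 7 kg.
Tool frame: the origin (TCP) lies on the centre line of the jaws, within the pads' length; the fingertips stand 19 mm ahead of it and the grasp point (between the pads) is the TCP; z points along the fingers, y is the line along which they close (so a half turn about z gives the same grasp; the last joint's range is limited). The gripper opens to 88 mm and grips with 3 to 60 N. Pads are 19 mm wide; open, the fingers measure 130 mm over their backs; the gripper's body (78 mm by 193 mm) begins 47 mm behind the grasp point.
Start: joints at [92.939, 20.546, 0.682, 0, -70.136, -16.507], TCP at [0.158, 0.656, 0.246] pointing down, gripper open.
Joint ranges: [-176.03, 176.03], [-82.01, 121.73], [-58.28, 71.71], [-173.87, 95.51], [-174.79, -0.11], [-173.66, 173.66]. Speed limits (degrees/s): [136.94, 136.94, 172.46, 180, 180, 180].

INTERFACE

Orientations are given as [roll, pitch, yaw] about the fixed x, y, z axes, in that order (R = Rz(yaw) Ry(pitch) Rx(roll)).
In Python, from plant import get_state, capture, close_job gives the robot as it stands.
- The arm moves only by the tool apply_moves, never from a script. Its argument "targets" is a list of rows, each a list of 7 numbers: the opening, from 0 (shut) to 1 (fully open), then the shift along the tool's x, y, z normalised to -1 to 1, where 1 is 1000 mm, then the turn, a rotation vector about the tool's x, y, z normalised to -1 to 1, where 1 is 90 degrees. In form: [[claw, tx, ty, tz, ax, ay, az], ...]. A call has 1 to 20 rows; each row shifts and turns the commanded pose from where the row before left it, along the tool's axes as they then stand; what a row does not reach is not made up. A row lasts 1/12 s, in which the tool goes at most 41.7 mm and 7.16 degrees, less where a joint would pass 70% of its speed; a pose out of reach is approached as far as the arm can. A call with a number of a shift or a turn outside -1 to 1 is refused whole. A call with a gripper value outside its range is refused whole. The fingers move at their own pace and stop on an object; "newtons" is the grip in N (left out, the last holds). Time passes only in rows, so rows that do not move let the fingers close. It gives the time, the measured TCP pose, the force, the opening and the grip force at its end, in the units of the state.
- get_state(): the state, without advancing time (a new reading comes with each control period).
- capture(name): name is "side" or "top" or "wrist"; returns a dict with "frame" (384x512x3 uint8, red, green, blue), "range_z" (384x512 float32, m along the optical axis (not along the pixel's ray), 0 where there is no reading), "camera_matrix" (3x3 intrinsics, pixels), "T" (4x4, takes a point from camera to world coordinates). Camera axes: x right, y down, z forward; pixel columns grow to the right and rows downward; lengths in m; the calibration is good to about 2 mm. The wrist camera is an equidistant fisheye: a pixel r from the principal point sees the ray r / f radians off the axis. A picture is of the moment at which its call begins.
- close_job(): hands the job in; it is judged then, once.
The state is a dict: "time_s": time; "joints": joint angles; "qd": joint speeds; "joint_torque": joint torques, N m; "tcp_pos": TCP position; "eef_rot": TCP orientation; "contact_force": force on the tool from outside, world axes, zero at the start; "moment": the same for the moment, N m; "gripper_width": finger opening in m; "gripper_force": force on a finger pad.
Only numpy, scipy, OpenCV 4.12 (cv2) and the standard library are available. Lean on these libraries where they do the work, as an engineer would, in place of code of your own. Each camera call takes 0.05 s, during which the arm holds its last target. There are 200 camera calls.

## Working session

There is one attempt and no reset: what is moved stays moved. The work goes in short steps, Python scripts to look and compute and a tool call to move; the robot and the scene stay as the last step left them, time stands still between calls to the robot, and variables do not carry over. Pictures are saved under pics/ and viewed, at most 14 in all, crops included, and the job is handed in when it is done.

Besides the shell and the picture viewer there is one more tool, called as a command line: name --pt "numbers of a row" for each row, then --argument value for the rest. apply_moves: Moves the arm, as the interface text tells. Scaled input: -1 to 1 covers 1000 mm each way for a shift and 90 degrees each way for a turn. Its arguments: {"type":"object","properties":{"targets":{"type":"array","items":{"type":"array","items":{"type":"number"}}},"newtons":{"type":"number"}},"required":["targets"]}

```bash
mkdir -p pics
cat > h.py <<'E'
import numpy as np, cv2
from plant import get_state, capture, close_job
def cloud(c):
    K=np.array(c["camera_matrix"]);z=c["range_z"];v,u=np.mgrid[:384,:512]
    P=np.stack([(u-K[0,2])/K[0,0]*z,(v-K[1,2])/K[1,1]*z,z],-1)
    T=np.array(c["T"]);return P@T[:3,:3].T+T[:3,3]
E
python3 - <<'E'
from h import *
s=get_state();print(s)
for n in("top","side"):
    c=capture(n);cv2.imwrite(f"pics/{n}0.png",cv2.resize(c["frame"][:,:,::-1],(800,600)))
    np.savez(f"{n}0.npz",**c);print(n,c["camera_matrix"],np.round(c["T"],3))
E
```

```text
{'time_s': 0.0, 'joints': array([ 9.29403331e+01,  2.05900144e+01,  6.33441608e-01, -2.24108862e-02,
       -7.01347961e+01, -1.65061053e+01]), 'qd': array([ 0.04244738, -0.04166124, -0.00614785,  0.09630674, -0.02691534,
        0.01325351]), 'joint_torque': array([ 1.17076328e-03, -5.82722104e+01,  2.93057531e+01,  6.99724495e+00,
        7.05740356e-03, -1.55809826e-04]), 'tcp_pos': array([0.15824077, 0.65571355, 0.24462896]), 'eef_rot': array([ 1.79906410e+02, -5.76285154e-03, -1.35733997e+01]), 'contact_force': array([0.46542416, 0.32241565, 0.12101284]), 'moment': array([ 0.03708809, -0.04284151,  0.00214376]), 'gripper_force': 0.0, 'gripper_width': 0.0878960541204631}
top [[475.13244825   0.         248.63837075]
 [  0.         475.13244825 191.5337314 ]
 [  0.           0.           1.        ]] [[-1.400e-02 -9.920e-01  1.290e-01  3.900e-01]
 [-1.000e+00  1.400e-02 -3.000e-03  1.300e-02]
 [ 1.000e-03 -1.290e-01 -9.920e-01  1.418e+00]
 [ 0.000e+00  0.000e+00  0.000e+00  1.000e+00]]
side [[419.50208611   0.         258.2371738 ]
 [  0.         419.50208611 190.95457976]
 [  0.           0.           1.        ]] [[ 0.979 -0.114  0.167  0.368]
 [-0.202 -0.51   0.836 -0.915]
 [-0.01  -0.853 -0.522  0.646]
 [ 0.     0.     0.     1.   ]]
```

View pics/top0.png

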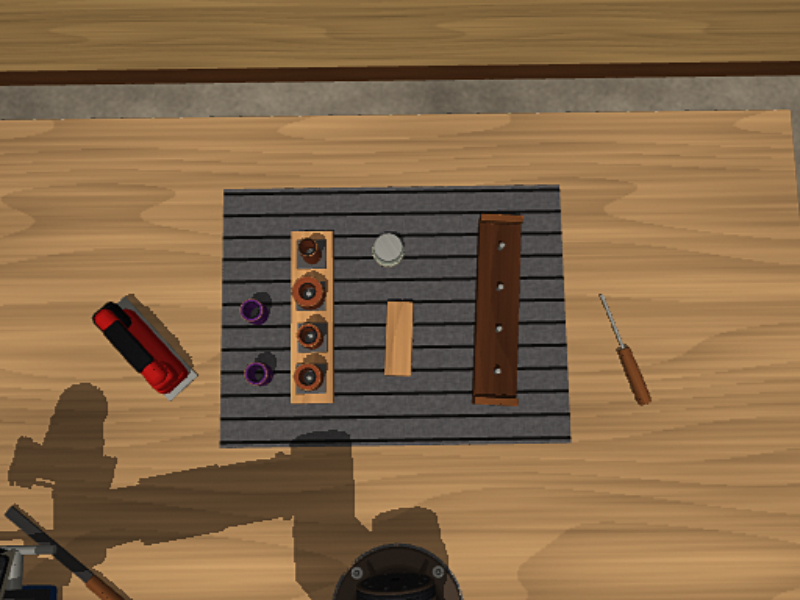

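View pics/side0.png

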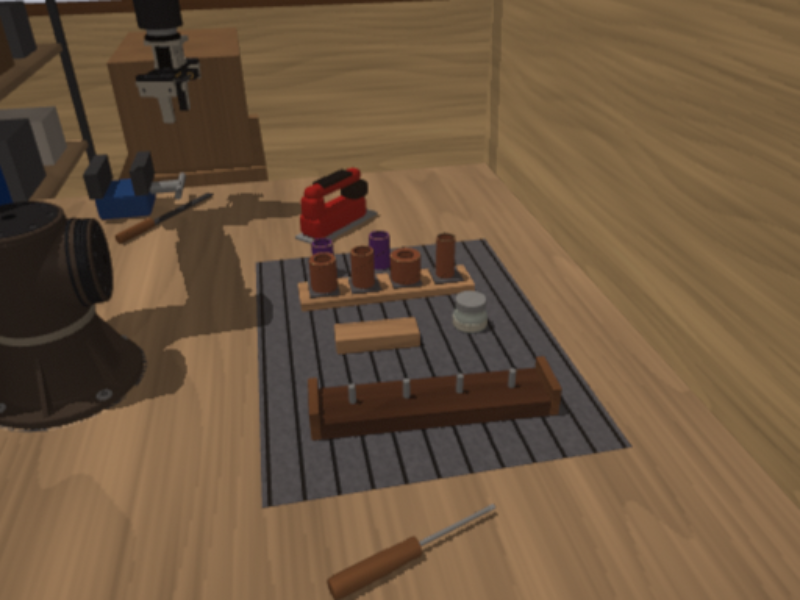

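The top view shows the drums on the board, far to near: slim (310,249), broad (309,292), medium (311,336) and wide (308,377). The rack posts are at about (502,245), (500,286), (499,328) and (497,370). Purple decoys stand left of the board, and the tin and offcut lie between board and rack. The side view agrees.

Run:
```python
from h import *
c=dict(np.load("top0.npz"));P=cloud(c);f=c["frame"];hsv=cv2.cvtColor(f,cv2.COLOR_RGB2HSV)
K=c["camera_matrix"];T=c["T"]
def ray(u,v,z):
    d=T[:3,:3]@np.array([(u-K[0,2])/K[0,0],(v-K[1,2])/K[1,1],1]);return T[:3,3]+d*(z-T[2,3])/d[2]
D=[("slim",310,249,.104,36),("broad",309,292,.074,58),("medium",311,336,.094,43),("wide",308,377,.084,50)]
dr=[]
for n,u,v,zt,dia in D:
    u*=.64;v*=.64;m=np.zeros((384,512),np.uint8)
    a=slice(int(v)-24,int(v)+24),slice(int(u)-24,int(u)+24)
    m[a]=(abs(P[a][...,2]-zt)<.008)
    Q=P[m>0];(x,y),r=cv2.minEnclosingCircle(Q[:,:2].astype(np.float32));dr.append((x,y))
    print(n,len(Q),"mean",Q.mean(0).round(4),"circ",round(x,4),round(y,4),"dia",round(2000*r,1),dia)
po=[]
for u,v in[(502,245),(500,286),(499,328),(497,370)]:
    u*=.64;v*=.64;a=slice(int(v)-8,int(v)+9),slice(int(u)-8,int(u)+9)
    g=hsv[a];m=(g[...,1]<70)&(g[...,2]>90);vv,uu=np.nonzero(m)
    q=P[a][m];h=P[a][P[a][...,2]>.052]
    p=ray(uu.mean()+a[1].start,vv.mean()+a[0].start,.058);po.append(p[:2])
    print("post",m.sum(),p.round(4),"depth",len(h),h.mean(0).round(4) if len(h) else "")
for n,A in(("board",dr),("rack",po)):
    A=np.array(A);d=A[0]-A[-1];print(n,A.mean(0).round(4),"ang",np.degrees(np.arctan2(d[1],d[0])).round(2),"pitch",np.linalg.norm(np.diff(A,axis=0),axis=1).round(4))
pm=((hsv[...,0]>125)&(hsv[...,0]<160)&(hsv[...,1]>80)).astype(np.uint8)
k,l,st,ce=cv2.connectedComponentsWithStats(pm)
for i in range(1,k):
    if st[i,4]>60:
        q=P[l==i];t=q[q[:,2]>q[:,2].max()-.008];print("purple",t.mean(0).round(3),q[:,2].max().round(3))
```

```text
slim 65 mean [0.6588 0.1546 0.102 ] circ 0.6592 0.1547 dia 36.2 36
broad 262 mean [0.5836 0.1575 0.073 ] circ 0.6033 0.1521 dia 100.4 58
medium 126 mean [0.4946 0.1547 0.0927] circ 0.475 0.1579 dia 92.6 43
wide 200 mean [0.4328 0.1564 0.0837] circ 0.4496 0.1545 dia 94.0 50
post 8 [ 0.665  -0.2034  0.058 ] depth 10 [ 0.6379 -0.1814  0.195 ]
post 9 [ 0.5882 -0.1983  0.058 ] depth 13 [ 0.5573 -0.1653  0.2665]
post 8 [ 0.5102 -0.1931  0.058 ] depth 11 [ 0.499  -0.1737  0.181 ]
post 8 [ 0.4323 -0.1877  0.058 ] depth 11 [ 0.4327 -0.1873  0.0582]
board [0.5468 0.1548] ang 0.07 pitch [0.056  0.1284 0.0256]
rack [ 0.5489 -0.1956] ang -3.88 pitch [0.0771 0.0781 0.0781]
purple [0.55  0.262 0.07 ] 0.075
purple [0.437 0.253 0.071] 0.076
```

Run:
```python
from h import *
c=dict(np.load("top0.npz"));P=cloud(c)
for n,x,zt,dia in[("slim",.659,.104,36),("broad",.581,.074,58),("medium",.503,.094,43),("wide",.425,.084,50)]:
    x,y=x,.155
    Q=P[(abs(P[...,2]-zt)<.008)&(np.hypot(P[...,0]-x,P[...,1]-y)<dia/2000+.006)]
    (a,b),r=cv2.minEnclosingCircle(Q[:,:2].astype(np.float32))
    e=cv2.fitEllipse(Q[:,:2].astype(np.float32))
    print(n,len(Q),"mean",Q.mean(0).round(4),"circ",round(a,4),round(b,4),round(2000*r,1),"mid",((Q.max(0)+Q.min(0))/2).round(4))
s=get_state();print(s["tcp_pos"],s["eef_rot"])
```

```text
slim 65 mean [0.6588 0.1546 0.102 ] circ 0.6592 0.1547 36.2 mid [0.6587 0.1554 0.1028]
broad 253 mean [0.5814 0.1578 0.073 ] circ 0.582 0.1583 58.0 mid [0.5814 0.1575 0.0739]
medium 115 mean [0.4999 0.1543 0.0933] circ 0.5003 0.1544 42.7 mid [0.5005 0.1537 0.0935]
wide 179 mean [0.4266 0.1568 0.0833] circ 0.4265 0.1569 49.5 mid [0.4271 0.1566 0.0836]
[0.15828208 0.65574734 0.24472097] [ 1.79913787e+02 -1.08966897e-02 -1.35728549e+01]
```

apply_moves --newtons 25 --pt "1 0 0 0 0 0 -0.0754" --pt "1 0 0 0 0 0 -0.0754" --pt "1 0.0192 0.0356 0 0 0 0" --pt "1 0.0192 0.0356 0 0 0 0" --pt "1 0.0192 0.0356 0 0 0 0" --pt "1 0.0192 0.0356 0 0 0 0" --pt "1 0.0192 0.0356 0 0 0 0" --pt "1 0.0192 0.0356 0 0 0 0" --pt "1 0.0192 0.0356 0 0 0 0" --pt "1 0.0192 0.0356 0 0 0 0" --pt "1 0.0192 0.0356 0 0 0 0" --pt "1 0.0192 0.0356 0 0 0 0" --pt "1 0.0192 0.0356 0 0 0 0" --pt "1 0.0192 0.0356 0 0 0 0" --pt "1 0.0192 0.0356 0 0 0 0" --pt "1 0.0192 0.0356 0 0 0 0" --pt "1 0 0 0 0 0 0" --pt "1 0 0 0 0 0 0"

```text
time_s: 1.6
tcp_pos: [0.4277, 0.1556, 0.2453]
eef_rot: [180.0, 0.0, -0.3]
contact_force: [-0.1, 0.2, 0.4]
gripper_width: 0.0878
gripper_force: 0.0
```

apply_moves --pt "0.8 0 -0.001 0.03 0 0 0" --pt "0.8 0 0 0.03 0 0 0" --pt "0.8 0 0 0.03 0 0 0" --pt "0.8 0 0 0.025 0 0 0" --pt "0.8 0 0 0.025 0 0 0" --pt "0.8 0 0 0.025 0 0 0" --pt "0.8 0 0 0.02 0 0 0" --pt "0.8 0 0 0 0 0 0" --pt "0 0 0 0 0 0 0" --pt "0 0 0 0 0 0 0" --pt "0 0 0 0 0 0 0" --pt "0 0 0 0 0 0 0" --pt "0 0 0 0 0 0 0" --pt "0 0 0 0 0 0 0" --pt "0 0 0 0 0 0 0" --pt "0 0 0 0 0 0 0"

```text
time_s: 2.93
tcp_pos: [0.4278, 0.1594, 0.0618]
eef_rot: [-179.9, -0.1, 0.0]
contact_force: [-3.8, 1.5, 6.9]
gripper_width: 0.0501
gripper_force: 25.0
```

apply_moves --pt "0 0 0 -0.02 0 0 0" --pt "0 0 0 -0.035 0 0 0" --pt "0 0 0 -0.035 0 0 0" --pt "0 0 0 -0.04 0 0 0" --pt "0 0.0216 0.0328 0 0 0 0" --pt "0 0.0216 0.0328 0 0 0 0" --pt "0 0.0216 0.0328 0 0 0 0" --pt "0 0.0216 0.0328 0 0 0 0" --pt "0 0.0216 0.0328 0 0 0 0" --pt "0 0.0216 0.0328 0 0 0 0" --pt "0 0.0216 0.0328 0 0 0 0" --pt "0 0.0216 0.0328 0 0 0 0" --pt "0 0.0216 0.0328 0 0 0 0" --pt "0 0.0216 0.0328 0 0 0 0" --pt "0 0.0216 0.0328 0 0 0 0" --pt "0 0 0 0 0 0 0" --pt "0 0 0 0 0 0 0" --pt "0 0 0 0 0 0 0"

```text
time_s: 4.43
tcp_pos: [0.6642, -0.2023, 0.19]
eef_rot: [-180.0, 0.1, -0.1]
contact_force: [-0.3, 0.3, -1.5]
gripper_width: 0.0505
gripper_force: 25.0
```

Run:
```python
from h import *
a=capture("side")["frame"][150:300,150:400];b=capture("wrist")["frame"]
cv2.imwrite("pics/c1.png",np.hstack([cv2.resize(a,(400,300))[:,:,::-1],cv2.resize(b,(400,300))[:,:,::-1]]))
c=capture("top");P=cloud(c)
m=(abs(P[...,0]-.665)<.05)&(abs(P[...,1]+.203)<.05)&(P[...,2]>.1)&(P[...,2]<.24)
s=get_state();print(s["tcp_pos"],s["eef_rot"],s["contact_force"])
```

```text
[ 0.66446732 -0.20100994  0.19112769] [-1.79988936e+02 -2.74985514e-02  6.42163975e-02] [ 0.10701938  0.40565524 -1.34738379]
```

View pics/c1.png

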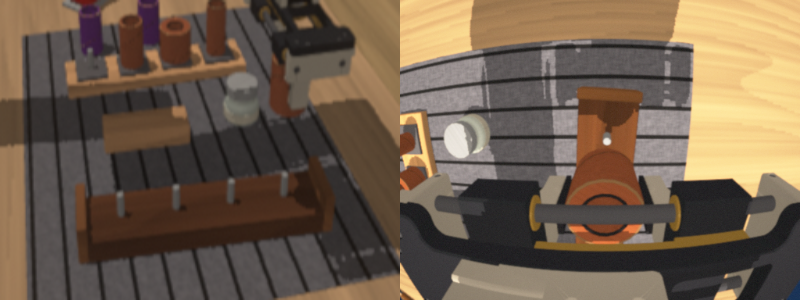

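The side crop shows the wide drum held upright. The wrist view shows it centred between the pads, with the post in line ahead at about (607,140).

apply_moves --pt "0 0.0006 0.0015 0.03 0 0 0" --pt "0 0 0 0.03 0 0 0" --pt "0 0 0 0.02 0 0 0" --pt "0 0 0 0.015 0 0 0" --pt "0 0 0 0.015 0 0 0" --pt "0 0 0 0.012 0 0 0" --pt "0 0 0 0 0 0 0" --pt "0 0 0 0 0 0 0"

```text
time_s: 5.25
tcp_pos: [0.6655, -0.2028, 0.0689]
eef_rot: [180.0, -0.0, 0.1]
contact_force: [0.2, 0.3, -1.1]
gripper_width: 0.0503
gripper_force: 25.0
```

apply_moves --pt "0 0 0 0.002 0 0 0" --pt "0.8 0 0 0 0 0 0" --pt "0.8 0 0 0 0 0 0" --pt "0.8 0 0 0 0 0 0" --pt "0.8 0 0 0 0 0 0" --pt "0.8 0 0 0 0 0 0" --pt "0.8 0 0 -0.02 0 0 0" --pt "0.8 0 0 -0.035 0 0 0" --pt "0.8 0 0 -0.035 0 0 0" --pt "0.8 0 0 -0.04 0 0 0" --pt "0.8 -0.0165 -0.0357 0 0 0 0" --pt "0.8 -0.0165 -0.0357 0 0 0 0" --pt "0.8 -0.0165 -0.0357 0 0 0 0" --pt "0.8 -0.0165 -0.0357 0 0 0 0" --pt "0.8 -0.0165 -0.0357 0 0 0 0" --pt "0.8 -0.0165 -0.0357 0 0 0 0" --pt "0.8 -0.0165 -0.0357 0 0 0 0" --pt "0.8 -0.0165 -0.0357 0 0 0 0" --pt "0.8 -0.0165 -0.0357 0 0 0 0" --pt "0.8 -0.0165 -0.0357 0 0 0 0"

```text
time_s: 6.92
tcp_pos: [0.4994, 0.155, 0.1971]
eef_rot: [-180.0, -0.0, -0.0]
contact_force: [1.8, 0.9, -0.5]
gripper_width: 0.0698
gripper_force: 0.0
```

apply_moves --pt "0.8 0 0 0 0 0 0" --pt "0.8 0 0 0 0 0 0"

```text
time_s: 7.08
tcp_pos: [0.4997, 0.1554, 0.1971]
eef_rot: [-180.0, -0.0, 0.2]
contact_force: [1.3, -0.7, -0.2]
gripper_width: 0.0703
gripper_force: 0.0
```

Run:
```python
from h import *
c=capture("top");P=cloud(c)
Q=P[(abs(P[...,2]-.09)<.008)&(np.hypot(P[...,0]-.665,P[...,1]+.203)<.033)]
(a,b),r=cv2.minEnclosingCircle(Q[:,:2].astype(np.float32));print(len(Q),Q.mean(0).round(4),a,b,r)
s=get_state();print(s["tcp_pos"],s["eef_rot"],s["contact_force"])
```

```text
175 [ 0.6639 -0.202   0.0892] 0.6637992858886719 -0.20190247893333435 0.0254872627556324
[0.50017873 0.15431982 0.19695459] [-1.79979290e+02 -3.43534853e-02  1.39276546e-01] [ 0.48075109 -0.63772824 -0.08496356]
```

Wide is seated, with its top at 0.089 against 0.090 expected. Next is medium.

apply_moves --pt "0.8 0 0 0.03 0 0 0" --pt "0.8 0 0 0.03 0 0 0" --pt "0.8 0 0 0.025 0 0 0" --pt "0.8 0 0 0.025 0 0 0" --pt "0.8 0 0 0.021 0 0 0" --pt "0.8 0 0 0 0 0 0" --pt "0 0 0 0 0 0 0" --pt "0 0 0 0 0 0 0" --pt "0 0 0 0 0 0 0" --pt "0 0 0 0 0 0 0" --pt "0 0 0 0 0 0 0" --pt "0 0 0 0 0 0 0" --pt "0 0 0 0 0 0 0" --pt "0 0 0 0 0 0 0"

```text
time_s: 8.3
tcp_pos: [0.501, 0.1538, 0.0667]
eef_rot: [-180.0, -0.1, 0.0]
contact_force: [-0.6, -1.5, 7.1]
gripper_width: 0.0421
gripper_force: 25.0
```

apply_moves --pt "0 0 0 -0.02 0 0 0" --pt "0 0 0 -0.035 0 0 0" --pt "0 0 0 -0.035 0 0 0" --pt "0 0 0 -0.04 0 0 0" --pt "0 0.0097 0.0392 0 0 0 0" --pt "0 0.0097 0.0392 0 0 0 0" --pt "0 0.0097 0.0392 0 0 0 0" --pt "0 0.0097 0.0392 0 0 0 0" --pt "0 0.0097 0.0392 0 0 0 0" --pt "0 0.0097 0.0392 0 0 0 0" --pt "0 0.0097 0.0392 0 0 0 0" --pt "0 0.0097 0.0392 0 0 0 0" --pt "0 0.0097 0.0392 0 0 0 0" --pt "0 0 0 0 0 0 0" --pt "0 0 0 0 0 0 0" --pt "0 0 0 0 0 0 0"

```text
time_s: 9.63
tcp_pos: [0.5872, -0.1995, 0.1951]
eef_rot: [-180.0, 0.1, -0.1]
contact_force: [-0.7, 0.7, -1.3]
gripper_width: 0.0421
gripper_force: 25.0
```

apply_moves --pt "0 0.0005 -0.0007 0.03 0 0 0" --pt "0 0 0 0.03 0 0 0" --pt "0 0 0 0.02 0 0 0" --pt "0 0 0 0.015 0 0 0" --pt "0 0 0 0.015 0 0 0" --pt "0 0 0 0.012 0 0 0" --pt "0 0 0 0 0 0 0" --pt "0 0 0 0 0 0 0"

```text
time_s: 10.3
tcp_pos: [0.5883, -0.1976, 0.0736]
eef_rot: [-180.0, 0.0, 0.1]
contact_force: [0.4, 0.6, 0.2]
gripper_width: 0.0419
gripper_force: 25.0
```

apply_moves --pt "0 0 0 0.001 0 0 0" --pt "0.8 0 0 0 0 0 0" --pt "0.8 0 0 0 0 0 0" --pt "0.8 0 0 0 0 0 0" --pt "0.8 0 0 0 0 0 0" --pt "0.8 0 0 0 0 0 0" --pt "0.8 0 0 -0.02 0 0 0" --pt "0.8 0 0 -0.035 0 0 0" --pt "0.8 0 0 -0.035 0 0 0" --pt "0.8 0 0 -0.04 0 0 0" --pt "0.8 0.0079 -0.0391 0 0 0 0" --pt "0.8 0.0079 -0.0391 0 0 0 0" --pt "0.8 0.0079 -0.0391 0 0 0 0" --pt "0.8 0.0079 -0.0391 0 0 0 0" --pt "0.8 0.0079 -0.0391 0 0 0 0" --pt "0.8 0.0079 -0.0391 0 0 0 0" --pt "0.8 0.0079 -0.0391 0 0 0 0" --pt "0.8 0.0079 -0.0391 0 0 0 0" --pt "0.8 0.0079 -0.0391 0 0 0 0"

```text
time_s: 11.88
tcp_pos: [0.6593, 0.1552, 0.2028]
eef_rot: [-180.0, -0.0, 0.0]
contact_force: [1.0, -1.1, -0.9]
gripper_width: 0.07
gripper_force: 0.0
```

apply_moves --pt "0.8 0 0 0 0 0 0" --pt "0.8 0 0 0 0 0 0"

```text
time_s: 12.05
tcp_pos: [0.6593, 0.1556, 0.2019]
eef_rot: [180.0, 0.0, 0.2]
contact_force: [-0.2, -0.4, -0.9]
gripper_width: 0.0702
gripper_force: 0.0
```

Run:
```python
from h import *
c=capture("top");P=cloud(c)
Q=P[(abs(P[...,2]-.10)<.008)&(np.hypot(P[...,0]-.588,P[...,1]+.198)<.03)]
(a,b),r=cv2.minEnclosingCircle(Q[:,:2].astype(np.float32));print(len(Q),Q.mean(0).round(4),a,b,r)
s=get_state();print(s["tcp_pos"],s["eef_rot"],s["contact_force"])
```

```text
124 [ 0.5869 -0.1972  0.0988] 0.5875405073165894 -0.19755874574184418 0.02187803015112877
[0.65906695 0.15412541 0.20205972] [1.79979002e+02 4.52584691e-02 9.03212104e-02] [-0.0759889  -0.54345039  0.27931067]
```

Medium is seated. Next is slim.

apply_moves --pt "0.7 0 0 0.03 0 0 0" --pt "0.7 0 0 0.03 0 0 0" --pt "0.7 0 0 0.025 0 0 0" --pt "0.7 0 0 0.025 0 0 0" --pt "0.7 0 0 0.02 0 0 0" --pt "0.7 0 0 0 0 0 0" --pt "0 0 0 0 0 0 0" --pt "0 0 0 0 0 0 0" --pt "0 0 0 0 0 0 0" --pt "0 0 0 0 0 0 0" --pt "0 0 0 0 0 0 0" --pt "0 0 0 0 0 0 0" --pt "0 0 0 0 0 0 0" --pt "0 0 0 0 0 0 0"

```text
time_s: 13.27
tcp_pos: [0.66, 0.1536, 0.074]
eef_rot: [-180.0, -0.1, 0.0]
contact_force: [-1.5, 0.5, 6.0]
gripper_width: 0.0343
gripper_force: 25.0
```

apply_moves --pt "0 0 0 -0.02 0 0 0" --pt "0 0 0 -0.035 0 0 0" --pt "0 0 0 -0.035 0 0 0" --pt "0 0 0 -0.04 0 0 0" --pt "0 -0.0207 0.0311 0 0 0 0" --pt "0 -0.0207 0.0311 0 0 0 0" --pt "0 -0.0207 0.0311 0 0 0 0" --pt "0 -0.0207 0.0311 0 0 0 0" --pt "0 -0.0207 0.0311 0 0 0 0" --pt "0 -0.0207 0.0311 0 0 0 0" --pt "0 -0.0207 0.0311 0 0 0 0" --pt "0 -0.0207 0.0311 0 0 0 0" --pt "0 -0.0207 0.0311 0 0 0 0" --pt "0 -0.0207 0.0311 0 0 0 0" --pt "0 -0.0207 0.0311 0 0 0 0" --pt "0 0 0 0 0 0 0" --pt "0 0 0 0 0 0 0" --pt "0 0 0 0 0 0 0"

```text
time_s: 14.77
tcp_pos: [0.4316, -0.1889, 0.2028]
eef_rot: [-180.0, -0.0, -0.1]
contact_force: [-0.3, 0.2, -2.1]
gripper_width: 0.0347
gripper_force: 25.0
```

Run:
```python
from h import *
a=capture("side")["frame"][100:300,130:400];b=capture("wrist")["frame"]
cv2.imwrite("pics/c2.png",np.hstack([cv2.resize(a,(400,300))[:,:,::-1],cv2.resize(b,(400,300))[:,:,::-1]]))
s=get_state();print(s["tcp_pos"],s["gripper_width"])
```

```text
[ 0.43216746 -0.18824922  0.20261826] 0.03454738734614013
```

View pics/c2.png

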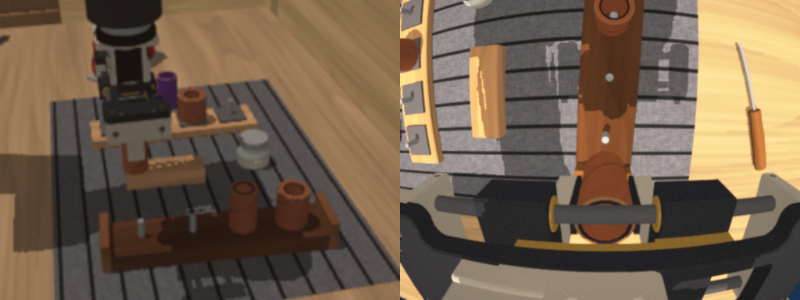

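Slim is held upright over the near post, which is in line at wrist pixel (605,140). The other two drums stand upright on the rack.

apply_moves --pt "0 0 -0.0003 0.03 0 0 0" --pt "0 0 0 0.03 0 0 0" --pt "0 0 0 0.02 0 0 0" --pt "0 0 0 0.015 0 0 0" --pt "0 0 0 0.015 0 0 0" --pt "0 0 0 0.012 0 0 0" --pt "0 0 0 0 0 0 0" --pt "0 0 0 0 0 0 0"

```text
time_s: 15.53
tcp_pos: [0.4321, -0.1876, 0.0799]
eef_rot: [180.0, 0.1, 0.1]
contact_force: [0.0, -0.4, -1.5]
gripper_width: 0.0345
gripper_force: 25.0
```

apply_moves --pt "0 0 0 0.001 0 0 0" --pt "0.85 0 0 0 0 0 0" --pt "0.85 0 0 0 0 0 0" --pt "0.85 0 0 0 0 0 0" --pt "0.85 0 0 0 0 0 0" --pt "0.85 0 0 0 0 0 0" --pt "0.85 0 0 -0.02 0 0 0" --pt "0.85 0 0 -0.035 0 0 0" --pt "0.85 0 0 -0.035 0 0 0" --pt "0.85 0 0 -0.04 0 0 0" --pt "0.85 0.015 -0.0346 0 0 0 0" --pt "0.85 0.015 -0.0346 0 0 0 0" --pt "0.85 0.015 -0.0346 0 0 0 0" --pt "0.85 0.015 -0.0346 0 0 0 0" --pt "0.85 0.015 -0.0346 0 0 0 0" --pt "0.85 0.015 -0.0346 0 0 0 0" --pt "0.85 0.015 -0.0346 0 0 0 0" --pt "0.85 0.015 -0.0346 0 0 0 0" --pt "0.85 0.015 -0.0346 0 0 0 0" --pt "0.85 0.015 -0.0346 0 0 0 0"

```text
time_s: 17.2
tcp_pos: [0.582, 0.1593, 0.2097]
eef_rot: [-180.0, -0.0, 0.0]
contact_force: [1.2, -0.2, 0.8]
gripper_width: 0.0747
gripper_force: 0.0
```

apply_moves --pt "0.85 0 0 0 0 0 0" --pt "0.85 0 0 0 0 0 0"

```text
time_s: 17.37
tcp_pos: [0.5819, 0.1592, 0.2087]
eef_rot: [180.0, 0.1, 0.1]
contact_force: [-0.4, 0.3, 0.5]
gripper_width: 0.0743
gripper_force: 0.0
```

Run:
```python
from h import *
c=capture("top");P=cloud(c)
for n,z,x,y,R in(("slim",.11,.432,-.188,.024),("broad",.074,.5817,.158,.035)):
    Q=P[(abs(P[...,2]-z)<.008)&(np.hypot(P[...,0]-x,P[...,1]-y)<R)]
    if len(Q)>5:
        (a,b),r=cv2.minEnclosingCircle(Q[:,:2].astype(np.float32));print(n,len(Q),Q.mean(0).round(4),a,b,r)
s=get_state();print(s["tcp_pos"],s["eef_rot"],s["contact_force"],s["gripper_width"])
```

```text
slim 66 [ 0.4312 -0.1874  0.1084] 0.43097177147865295 -0.18700523674488068 0.018299566581845284
broad 129 [0.5731 0.1568 0.073 ] 0.5818917155265808 0.1582554429769516 0.028772903606295586
[0.58138834 0.15800213 0.2089088 ] [1.79965415e+02 6.37596290e-02 6.59529811e-02] [-1.02129307 -0.21794146 -0.02858639] 0.07447426257521514
```

Slim is seated. Broad comes next: grasp at z 0.058, so down 0.151.

apply_moves --pt "0.85 0 0.0005 0.03 0 0 0" --pt "0.85 0 0 0.03 0 0 0" --pt "0.85 0 0 0.03 0 0 0" --pt "0.85 0 0 0.025 0 0 0" --pt "0.85 0 0 0.02 0 0 0" --pt "0.85 0 0 0.016 0 0 0" --pt "0.85 0 0 0 0 0 0" --pt "0 0 0 0 0 0 0" --pt "0 0 0 0 0 0 0" --pt "0 0 0 0 0 0 0" --pt "0 0 0 0 0 0 0" --pt "0 0 0 0 0 0 0" --pt "0 0 0 0 0 0 0" --pt "0 0 0 0 0 0 0"

```text
time_s: 18.58
tcp_pos: [0.5824, 0.1572, 0.0602]
eef_rot: [-180.0, -0.1, 0.0]
contact_force: [-0.8, -0.5, 6.8]
gripper_width: 0.0583
gripper_force: 25.0
```

apply_moves --pt "0 0 0 -0.02 0 0 0" --pt "0 0 0 -0.035 0 0 0" --pt "0 0 0 -0.035 0 0 0" --pt "0 0 0 -0.04 0 0 0" --pt "0 -0.008 0.039 0 0 0 0" --pt "0 -0.008 0.039 0 0 0 0" --pt "0 -0.008 0.039 0 0 0 0" --pt "0 -0.008 0.039 0 0 0 0" --pt "0 -0.008 0.039 0 0 0 0" --pt "0 -0.008 0.039 0 0 0 0" --pt "0 -0.008 0.039 0 0 0 0" --pt "0 -0.008 0.039 0 0 0 0" --pt "0 -0.008 0.039 0 0 0 0" --pt "0 0 0 0 0 0 0" --pt "0 0 0 0 0 0 0" --pt "0 0 0 0 0 0 0"

```text
time_s: 19.92
tcp_pos: [0.5092, -0.1942, 0.1885]
eef_rot: [-180.0, 0.0, -0.1]
contact_force: [0.4, 0.2, -1.8]
gripper_width: 0.0583
gripper_force: 25.0
```

apply_moves --pt "0 0.0005 -0.0005 0.03 0 0 0" --pt "0 0 0 0.03 0 0 0" --pt "0 0 0 0.02 0 0 0" --pt "0 0 0 0.015 0 0 0" --pt "0 0 0 0.015 0 0 0" --pt "0 0 0 0.011 0 0 0" --pt "0 0 0 0 0 0 0" --pt "0 0 0 0 0 0 0"

```text
time_s: 20.58
tcp_pos: [0.5104, -0.1923, 0.0674]
eef_rot: [-180.0, 0.0, 0.1]
contact_force: [0.2, -0.0, -2.5]
gripper_width: 0.058
gripper_force: 25.0
```

apply_moves --pt "0 0 0 0.002 0 0 0" --pt "0.9 0 0 0 0 0 0" --pt "0.9 0 0 0 0 0 0" --pt "0.9 0 0 0 0 0 0" --pt "0.9 0 0 0 0 0 0" --pt "0.9 0 0 0 0 0 0" --pt "0.9 0 0 -0.02 0 0 0" --pt "0.9 0 0 -0.035 0 0 0" --pt "0.9 0 0 -0.035 0 0 0" --pt "0.9 0 0 -0.04 0 0 0" --pt "0.9 0 0 -0.03 0 0 0" --pt "0.9 0 -0.039 0 0 0 0" --pt "0.9 0 -0.039 0 0 0 0" --pt "0.9 0 -0.039 0 0 0 0" --pt "0.9 0 -0.039 0 0 0 0" --pt "0.9 0 -0.039 0 0 0 0" --pt "0.9 0 -0.039 0 0 0 0" --pt "0.9 0 0 0 0 0 0" --pt "0.9 0 0 0 0 0 0"

```text
time_s: 22.17
tcp_pos: [0.51, 0.0424, 0.2258]
eef_rot: [-180.0, -0.0, 0.2]
contact_force: [-0.1, -1.0, -0.0]
gripper_width: 0.0788
gripper_force: 0.0
```

Run:
```python
from h import *
c=capture("top");P=cloud(c)
for n,z,x,y,R in(("wide",.09,.665,-.2034,.031),("medium",.10,.5882,-.1983,.0275),("broad",.08,.5102,-.1931,.035),("slim",.11,.4323,-.1877,.024)):
    Q=P[(abs(P[...,2]-z)<.008)&(np.hypot(P[...,0]-x,P[...,1]-y)<R)]
    (a,b),r=cv2.minEnclosingCircle(Q[:,:2].astype(np.float32));print(n,len(Q),"top z",Q[:,2].mean().round(4),"off mm",round(1e3*(a-x),1),round(1e3*(b-y),1),round(2000*r,1))
s=get_state();print(s["tcp_pos"],s["time_s"])
f=np.hstack([cv2.resize(c["frame"][100:300,100:460],(400,300)),cv2.resize(capture("side")["frame"],(400,300))])
cv2.imwrite("pics/end.png",f[:,:,::-1])
```

```text
wide 174 top z 0.0891 off mm -0.5 2.2 50.4
medium 117 top z 0.0989 off mm -1.1 1.2 43.3
broad 261 top z 0.0793 off mm -0.4 1.5 57.9
slim 66 top z 0.109 off mm -0.8 0.6 36.0
[0.50993982 0.04116167 0.22564558] 22.2167
```

View pics/end.png

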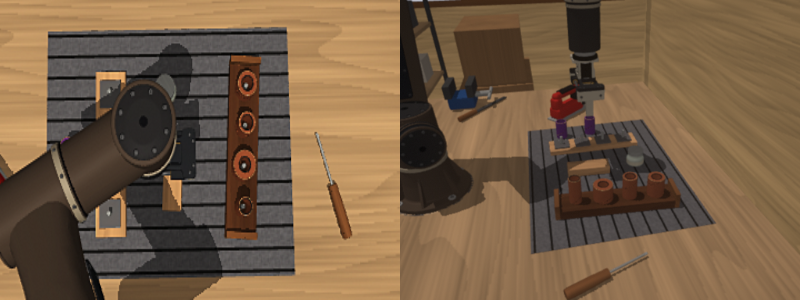

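All four drums stand upright over their posts (top view (247,83), (247,122), (245,165), (246,206)), at the right heights and within about 2 mm of centre. The bystanders have not moved visibly and the arm is clear.

```bash
python3 -c "
from plant import close_job;print(close_job())"
```

```text
the job is handed in; nothing more can be done
None
```

I placed all four drums on the rack in reverse order (wide, medium, broad and slim, from farthest post to nearest), each seated within about 2 mm of its post, and handed the job in at about 22 s; no verdict came back.

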